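Grade two canister lids on the lid-sorting ramp

ROBOT

A 6-joint arm with a two-finger parallel gripper is mounted at the origin on the work surface. World frame = base frame: x ahead of the robot, y to its left, z up, the work surface at z = 0. Lengths are in m, angles in rad, forces in N, time in s.
With the tool pointing down it reaches from about 0.4 to 0.925 m from the base axis. Payload 3.4 kg.
Tool frame: the origin (TCP) lies between the finger pads; the fingertips stand 11 mm ahead of it and the grasp point (between the pads) lies 8 mm behind it; z points along the fingers, y is the direction in which the jaws open and shut (so a half turn about z gives the same grasp; the last joint's range is limited). The gripper opens to 85 mm and grips with 20 to 120 N. Pads are 22 mm wide; open, the fingers measure 114 mm over their backs; the gripper's body (76 mm by 85 mm) begins 54 mm behind the grasp point. The pads swing forward as they close: fully open they stand 13 mm farther back than shut.
Start: joints at [-0.073, 0.307, 1.506, -0, 1.328, -0.073], TCP at [0.575, -0, 0.242] pointing down, gripper open.
Joint ranges: [-3.12, 3.12], [-1.05, 2.28], [0.14, 2.33], [-1.42, 4.57], [0.1, 2.73], [-2.68, 2.68]. Speed limits (rad/s): [2.57, 2.57, 3.14, 3.14, 3.14, 3.14].

INTERFACE

Orientations are given as a unit quaternion [w, x, y, z].
In Python, from bench import robot, cams, ticket gives the robot as it stands.
- The arm moves only by the shell command python3 -m crank 'ROWS' [FORCE]. ROWS is text: rows parted by semicolons, each of 7 numbers parted by spaces: the turn, a rotation vector about the tool's x, y, z in rad, then the shift along the tool's x, y, z in mm, then the opening, from 0 (shut) to 1 (fully open). A call has 1 to 20 rows; each row is the pose to reach, as a shift and turn from the pose commanded when the call began, along the tool's axes at that moment; what a row does not reach only later rows make up. A row lasts 1/10 s, in which the tool goes at most 50 mm and 8.59 degrees, less where a joint would pass 70% of its speed; a pose out of reach is approached as far as the arm can. A call with a gripper value outside its range is refused whole. The fingers move at their own pace and stop on an object; FORCE is the grip in N (left out, the last holds). Time passes only in rows, so rows that repeat a pose let the fingers close. It gives the time, the measured TCP pose, the force and the opening at its end, in the units of the state.
- robot.read_state(): the state, without advancing time (a new reading comes with each control period).
- cams.get_image(name): name is "scene" or "side" or "wrist"; returns the picture (480x640x3 uint8, blue, green, red); there is no depth.
- cams.camera_model(name): a dict with "vfov" (degrees; the focal length in pixels is half the picture's height over the tangent of half this angle, whatever the lens; pixels are square), "cx", "cy" (the principal point, pixels), "rvec" (rotation vector, rad) and "tvec" (3), from world to camera coordinates, as OpenCV has them; the wrist camera has in their place "T_tool_cam" (4x4, takes a point from camera to tool coordinates, whose origin is the TCP and whose axes are the flange's). Camera axes: x right, y down, z forward; pixel columns grow to the right and rows downward; lengths in m; the calibration is good to about 2 mm. A picture is of the moment at which its call begins: read the wrist's pose just before it. camera_model takes no time and is no camera call.
- ticket.job_done(): hands the job in, once; it reports no verdict.
The state is a dict: "clock": time; "joints": joint angles; "qvel": joint speeds; "effort": joint torques, N m; "tcp_pos": TCP position; "eef_rot": TCP orientation; "force": force on the tool from outside, world axes, zero at the start; "ft_torque": the same for the moment, N m; "width": opening from 0.0 (shut) to 1.0 (fully open).
Only numpy, scipy, OpenCV 4.12 (cv2) and the standard library are available. Lean on these libraries where they do the work, as an engineer would, in place of code of your own. Each camera call takes 0.05 s, during which the arm holds its last target.

TASK

Sort the two steel canister lids with the wooden sorter: slide each lid along the loading shelf to the mouth and tip it gently over the edge, so that it slides down the ramp and drops into the hole of its own size, small lid in the small hole and large lid in the large hole, both lying flat and fully down. Slide the lids, do not pick them up, and leave the canister, spirit level, pliers and marking gauge where they are.

Things in the scene. Friction and masses are not known exactly. Their poses are not given: they have to be found in the camera images.
- sorter: Wooden lid sorter, fixed. Origin: on the bench under the middle of the edge where the level shelf meets the ramp; +x horizontally downhill, +y across, +z up. Shelf: flat board, top 105 mm above the bench, x = -155 to 0 mm, y = -165 to +165 mm, open at back and ends. A dark lip 10 mm high runs along its front edge (x = -10 to 0 mm) except at the mouth. Lids start on it, one each side of the mouth.
- mouth (a point): Middle of the mouth, at shelf level on the edge between shelf and ramp (x = 0 of the sorter); axes as the sorter's. The gap in the lip is 92 mm wide here and flares at 45 degrees to about 130 mm wide 20 mm back on the shelf. Shelf is waxed too (friction about 0.12): lids slide easily and stop within 5 mm when a slow push (60 mm/s) ends.
- ramp: The sorter's ramp, 245 mm long, 0.28 rad (16 deg) downhill. Origin: middle of its upper edge; +x down the slope, +z square to it. Rails 10 mm high leave a channel 92 mm wide; a 10 mm high stop bar covers the last 12 mm. Waxed: a lid pushed until its middle is past the edge tips, slides down and drops into its hole by itself in 1 to 4 s; the large lid bridges the small hole, empty or filled.
- small_hole (a point): Centre of the floor of the small round blind hole, 70 mm wide, 22 mm deep, square to the ramp surface, on the ramp's centre line 82 mm down the slope; axes as the ramp's.
- large_hole (a point): Centre of the floor of the large round blind hole, 90 mm wide, 22 mm deep, square to the ramp surface, on the ramp's centre line 182 mm down the slope; axes as the ramp's.
- small_lid: Loose solid steel screw lid, a disc 64 mm across and 20 mm thick, about 0.09 kg, lower rim chamfered 3 mm. Origin: centre of its underside, z axis along its axis, up.
- large_lid: Loose solid steel screw lid, a disc 84 mm across and 20 mm thick, about 0.15 kg, lower rim chamfered 3 mm. Origin: centre of its underside, z axis along its axis, up.
- canister: Bystander: upright steel screw-top canister, 92 mm across, 138 mm high, loose. Origin: centre of its underside.
- level: Bystander: blue plastic spirit level standing on its edge beside the ramp, 200 x 24 x 50 mm high, length along its x, loose. Origin: centre of its underside.
- pliers: Bystander: red-handled pliers lying flat beside the ramp, about 180 mm long, 15 mm high, loose. Origin: under the pivot; jaws to +x, handles to -x (to -127 mm).
- gauge: Bystander: wooden marking gauge behind the shelf, beam 200 mm along its x, fence 60 x 60 mm and 30 mm thick at mid-beam, 60 mm high, loose. Origin: middle of its underside.
Mind the look-alikes: they are no part of the job. What is shaped like the large_lid but blue, orange or turquoise is not meant.

How it is judged:
By the outcome, as a careful person would: the job done as asked, in the order asked, and still so for the second after the job is handed in, with the robot touching nothing.
It also fails if it takes over 61 s, if anything falls off the work surface, if the arm or the gripper's body presses on something with over 40 N, if the wrist force passes 120 N, or if a joint passes its speed limit or range.

## Working session

There is one attempt and no reset: what is moved stays moved. The work goes in short steps, Python scripts to look and compute and a shell command to move; the robot and the scene stay as the last step left them, time stands still between calls to the robot, and variables do not carry over. Pictures are saved under pics/ and viewed, and the job is handed in when it is done.

```bash
ls; mkdir -p pics
python3 - <<'E'
from bench import robot,cams,ticket
import cv2
print(robot.read_state())
for n in("scene","side","wrist"):
    cv2.imwrite(f"pics/{n}0.png",cams.get_image(n)); print(n,cams.camera_model(n))
E
```

```text
pics
{'clock': 0.0, 'joints': array([-7.35201624e-02,  3.07558568e-01,  1.50765822e+00, -7.35448901e-06,
        1.32840938e+00, -7.34989146e-02]), 'qvel': array([-1.30043805e-03,  1.66981189e-04, -5.03840924e-04,  8.54874211e-05,
       -4.05838774e-04,  7.32995333e-04]), 'effort': array([-2.40806599e-03, -4.57556927e+01, -2.51919490e+01, -3.95127336e-04,
        1.32516641e-02, -2.41733758e-06]), 'tcp_pos': array([5.74328432e-01, 1.07664884e-05, 2.41395013e-01]), 'eef_rot': array([-7.67483677e-04,  7.07113301e-01,  7.07099530e-01, -6.66912338e-04]), 'force': array([ 0.31527049, -0.01077646,  0.30387682]), 'ft_torque': array([-0.00264867,  0.00178999,  0.02773879]), 'width': 0.9982818760082515}
scene {'vfov': 49.74829394270975, 'cx': 323.3476800964455, 'cy': 235.88073877142185, 'rvec': array([ 2.17944067,  0.62332407, -0.26874021]), 'tvec': array([-0.59139807, -0.05369794,  1.14338728])}
side {'vfov': 56.77827159804929, 'cx': 319.43080009432646, 'cy': 238.9082244222515, 'rvec': array([ 0.76996611, -2.40876113,  1.31140324]), 'tvec': array([0.59056482, 0.20518744, 0.72790394])}
wrist {'vfov': 71.24327886408025, 'cx': 314.78244013925143, 'cy': 245.14726893680987, 'T_tool_cam': array([[-1.01545375e-03, -9.48134996e-01, -3.17866320e-01,
         8.11042600e-02],
       [ 9.99999331e-01, -1.13897468e-03,  2.02754028e-04,
        -1.57444657e-04],
       [-5.54279879e-04, -3.17865901e-01,  9.48135519e-01,
        -1.30959687e-01],
       [ 0.00000000e+00,  0.00000000e+00,  0.00000000e+00,
         1.00000000e+00]])}
```

View pics/scene0.png

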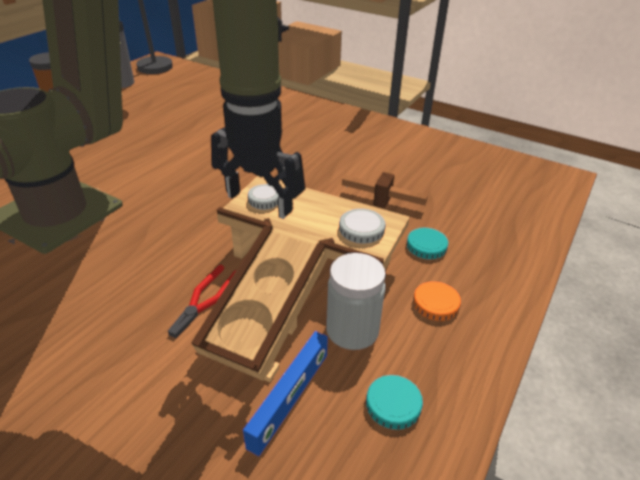

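View pics/side0.png

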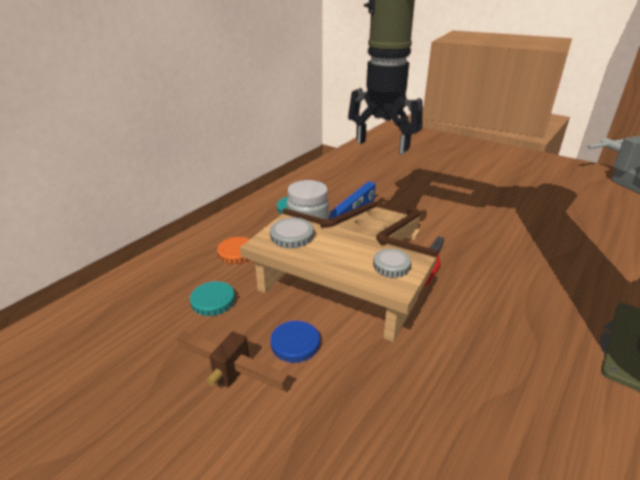

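View pics/wrist0.png

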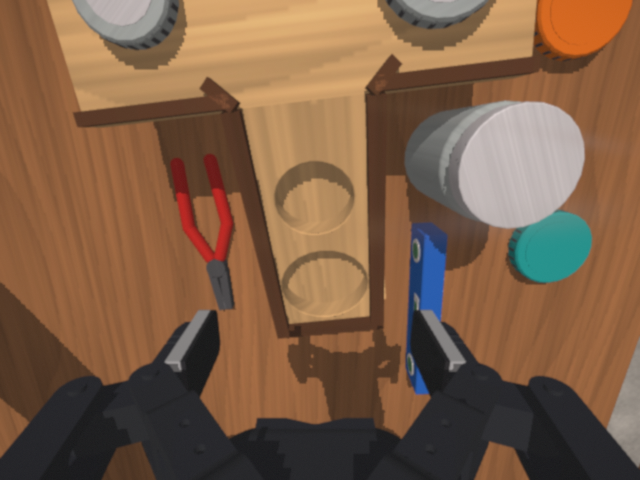

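The shelf and lids lie towards world +y and the ramp runs downhill towards -y. In the wrist picture the small lid is at the upper left (125,10), the large lid at the upper right (440,5), and the mouth between about (240,105) and (368,95).

```bash
cat > h.py <<'E'
import numpy as np,cv2
from bench import robot,cams
from scipy.spatial.transform import Rotation as R
def cam(n,st=None):
    m=cams.camera_model(n); f=240/np.tan(np.radians(m['vfov']/2))
    if n=='wrist':
        st=st or robot.read_state(); q=st['eef_rot']; T=np.eye(4)
        T[:3,:3]=R.from_quat([q[1],q[2],q[3],q[0]]).as_matrix(); T[:3,3]=st['tcp_pos']
        W=T@m['T_tool_cam']; Rc=W[:3,:3]; C=W[:3,3]
    else:
        Rw=cv2.Rodrigues(m['rvec'])[0]; Rc=Rw.T; C=-Rc@m['tvec']
    return f,m['cx'],m['cy'],Rc,C
def ray(c,p,z):
    f,cx,cy,Rc,C=c; p=np.atleast_2d(p).astype(float)
    d=np.c_[(p[:,0]-cx)/f,(p[:,1]-cy)/f,np.ones(len(p))]@Rc.T
    return (C+d*((z-C[2])/d[:,2])[:,None])[:,:2]
def proj(c,P):
    f,cx,cy,Rc,C=c; q=(np.atleast_2d(P)-C)@Rc
    return np.c_[q[:,0]/q[:,2]*f+cx,q[:,1]/q[:,2]*f+cy]
def circ(P):
    A=np.c_[2*P,np.ones(len(P))]; s=np.linalg.lstsq(A,(P**2).sum(1),rcond=None)[0]
    return s[:2],np.sqrt(s[2]+s[:2]@s[:2])
E
python3 - <<'E'
import cv2
a=cv2.imread('pics/side0.png')[170:300,220:460]; cv2.imwrite('pics/s1.png',cv2.resize(a,None,fx=3.3,fy=3.3,interpolation=2))
a=cv2.imread('pics/wrist0.png')[0:150,40:560]; cv2.imwrite('pics/w1.png',cv2.resize(a,None,fx=1.5,fy=1.5,interpolation=2))
a=cv2.imread('pics/scene0.png')[170:390,190:430]; cv2.imwrite('pics/c1.png',cv2.resize(a,None,fx=2.5,fy=2.5,interpolation=2))
E
```

```text
(no output)
```

View pics/s1.png

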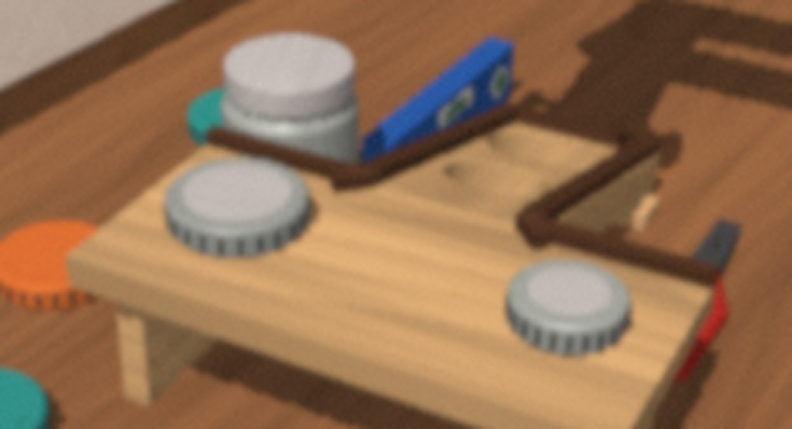

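View pics/w1.png

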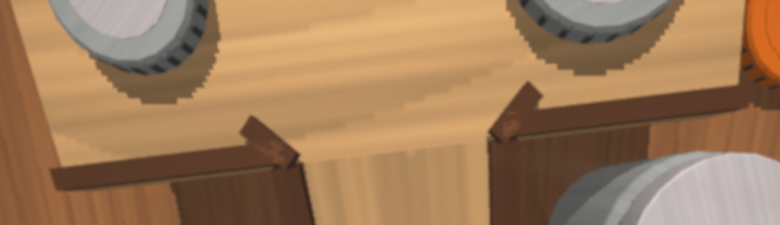

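View pics/c1.png

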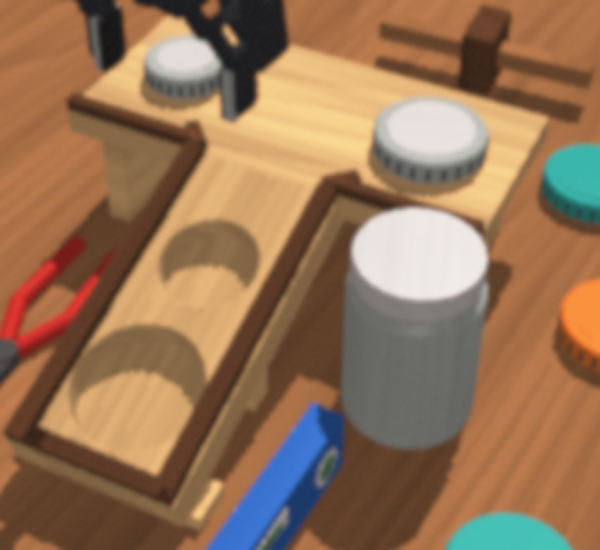

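Run:
```python
from h import *
w=cam('wrist');s=cam('side');c=cam('scene')
print('mouth corners wrist',ray(w,[[240,109],[366.7,93]],.115),'z105',ray(w,[[241,110],[366.7,94]],.105))
print('front edge ends w',ray(w,[[40+60/1.5,190/1.5],[40+748/1.5,107/1.5]],.105))
for nm,cc,z,off,k in(('side',s,.125,(220,170),3.3),('scene',c,.125,(190,170),2.5)):
    pts={'side':{'L':[[238,163],[168,200],[238,245-25],[308,205]],},'scene':{}}
img=cv2.imread('pics/side0.png')
for nm,cc,seeds in(('side',s,[(292,229),(392,259)]),('scene',c,[(362,222),(263,192)]),):
    img=cv2.imread(f'pics/{nm}0.png'); hsv=cv2.cvtColor(img,cv2.COLOR_BGR2HSV)
    m=((hsv[...,1]<45)&(hsv[...,2]>115)).astype(np.uint8)
    n,l,st,_=cv2.connectedComponentsWithStats(m,connectivity=4)
    for x,y in seeds:
        k=l[y,x]; ct=max(cv2.findContours((l==k).astype(np.uint8),0,1)[0],key=len)
        print(nm,st[k],circ(ray(cc,ct[:,0],.125)))
# shelf corners: side view back edge (top), scene
f=lambda p:np.array(p)/3.3+[220,170]
print('side: back corners',ray(s,f([[70,258],[640,418]]),.105),'lip corners .115',ray(s,f([[532,238],[345,183]]),.115))
g=lambda p:np.array(p)/2.5+[190,170]
print('scene mouth top',ray(c,g([[205,145],[325,183]]),.115), 'right back corner',ray(c,g([[548,122]]),.105))
```

```text
mouth corners wrist [[0.52089395 0.09727956]
 [0.61082238 0.10762961]] z105 [[0.51950412 0.09721944]
 [0.61226376 0.10799136]]
front edge ends w [[0.39731034 0.08568635]
 [0.73485475 0.12274124]]
side [270 218  43  29 897] (array([0.64824763, 0.19969773]), np.float64(0.04428529000072583))
side [374 249  37  28 711] (array([0.44720278, 0.17854423]), np.float64(0.03382664284255632))
scene [ 340  209   45   29 1004] (array([0.65788944, 0.18574155]), np.float64(0.040111147719395474))
scene [248 184  30  20 445] (array([0.45491026, 0.16234913]), np.float64(0.02943220138311713))
side: back corners [[0.70649748 0.27684694]
 [0.38454741 0.21763332]] lip corners .115 [[0.49745079 0.12166608]
 [0.61751448 0.13356905]]
scene mouth top [[0.52403847 0.09502981]
 [0.61877004 0.10548576]] right back corner [[0.7163901  0.26779549]]
```

```bash
python3 -m crank '0 0 -0.04 40 0 -15 1; 0 0 -0.08 80 0 -30 .6; 0 0 -0.113 110 0 -40 .5; 0 0 -0.113 110 0 -40 .5; 0 0 -0.113 110 0 -40 .5; 0 0 -0.113 110 0 -40 .5'
python3 - <<'E'
from h import *
s=robot.read_state();w=cam('wrist',s);im=cams.get_image('wrist');np.save('w2.npy',np.array([0]));cv2.imwrite('pics/w2.png',im);import pickle;pickle.dump(w,open('w2.pkl','wb'));print(s['joints'],s['width'])
E
```

```text
clock: 0.75
tcp_pos: [0.5745, 0.1091, 0.2815]
eef_rot: [-0.0, 0.666, 0.746, -0.001]
force: [-0.0, 0.1, -0.2]
width: 0.5
[ 1.15904354e-01  2.94753782e-01  1.42331706e+00 -7.10464318e-04
  1.42527935e+00  3.69112438e-03] 0.5004068307822032
```

View pics/w2.png

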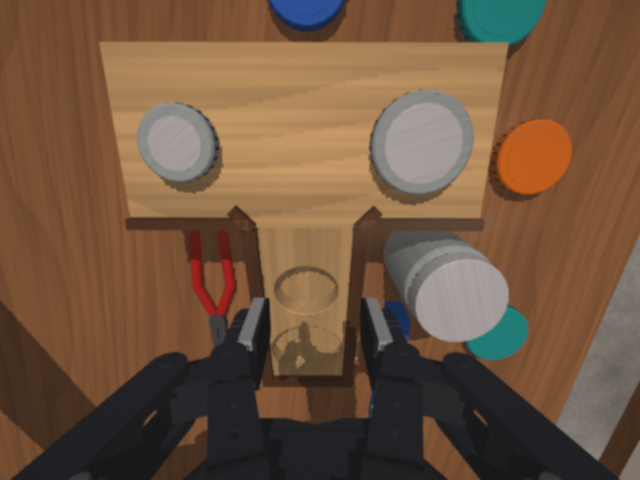

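The whole shelf shows, squared to the picture: back corners at (101,42) and (507,43), lip front along row 229, small lid near (177,142), large lid near (422,141), and the mouth between (257,225) and (354,225).

Run:
```python
from h import *
import pickle
w=pickle.load(open('w2.pkl','rb')); img=cv2.imread('pics/w2.png')
b=ray(w,[[101,42],[507,43]],.105); fr=ray(w,[[127,229],[483,230]],.105)
print(b,fr)
print('lens',np.linalg.norm(b[1]-b[0]),np.linalg.norm(fr[1]-fr[0]))
mc=ray(w,[[257,226],[354,226]],.105);print('mouth',mc,np.linalg.norm(mc[1]-mc[0]))
yd=(b[1]-b[0]+fr[1]-fr[0]);a=np.arctan2(yd[1],yd[0]);ey=np.array([np.cos(a),np.sin(a)]);ex=np.array([ey[1],-ey[0]])
cen=(b.mean(0)+fr.mean(0))/2; O=cen+ex*.0775
print('yaw',a,'O',O,'O from front',fr.mean(0),'mouth',mc.mean(0))
hsv=cv2.cvtColor(img,cv2.COLOR_BGR2HSV);m=((hsv[...,1]<60)&(hsv[...,2]>90)).astype(np.uint8)
n,l,st,_=cv2.connectedComponentsWithStats(m,connectivity=4)
for nm,(x,y) in(('small',(177,142)),('large',(422,141))):
    ct=max(cv2.findContours((l==l[y,x]).astype(np.uint8),0,1)[0],key=len)
    p,r=circ(ray(w,ct[:,0],.125)); d=p-O; print(nm,st[l[y,x]],p,r,'sorter',d@ex,d@ey)
```

```text
[[0.38637634 0.23932241]
 [0.71107938 0.27481744]] [[0.39678583 0.08329576]
 [0.73410673 0.12011188]]
lens 0.3266373529795527 0.3393240568439627
mouth [[0.51979994 0.10006227]
 [0.61136611 0.11032526]] 0.09213952839641004
yaw 0.10879611116119871 O [0.56550214 0.10234509] O from front [0.56544628 0.10170382] mouth [0.56558303 0.10519376]
small [ 137  102   77   80 4798] [0.45240897 0.16914221] 0.031052995679727885 sorter -0.07868202903577201 -0.10517157339411093
large [ 372   89  101  106 8362] [0.6532999  0.19076833] 0.041030189260878834 sorter -0.07836721834057281 0.09687979002173283
```

```bash
python3 -m crank '0 0 0.14 15 -35 0 .5; 0 0 0.28 30 -70 0 .5; 0 0 0.42 45 -105 0 .5; 0 0 0.56 60 -140 0 .5; 0 0 0.70 73 -175 20 .5; 0 0 0.84 73 -175 40 .5; 0 0 0.98 73 -175 60 .5; 0 0 1.12 73 -175 80 .5; 0 0 1.26 73 -175 100 .5; 0 0 1.40 73 -175 100 .5; 0 0 1.54 73 -175 100 .5; 0 0 1.575 73 -175 100 .5; 0 0 1.575 73 -175 100 .5; 0 0 1.575 73 -175 100 .5'
cat > st.py <<'E'
from h import *
import sys
s=robot.read_state();p=s['tcp_pos'];a=.109;O=np.array([.5655,.1025]);ey=np.array([np.cos(a),np.sin(a)]);ex=np.array([ey[1],-ey[0]]);d=p[:2]-O
q=s['eef_rot'];M=R.from_quat([q[1],q[2],q[3],q[0]]).as_matrix()
print('t',s['clock'],'sorter',d@ex*1e3,d@ey*1e3,'z',p[2]*1e3,'toolx',M[:2,0]@ex,M[:2,0]@ey,'tilt',M[:,2],'F',s['force'],'w',s['width'],'j',s['joints'].round(2))
for n in sys.argv[2:]: cv2.imwrite(f'pics/{sys.argv[1]}_{n}.png',cams.get_image(n))
E
python3 st.py a side
```

```text
clock: 2.2
tcp_pos: [0.3929, 0.162, 0.1821]
eef_rot: [0.0, 0.999, 0.054, -0.0]
force: [-0.6, -1.0, -0.1]
width: 0.496
t 2.2 sorter -77.96493745057398 -165.09510141150216 z 182.10891541724672 toolx 0.0005482531938321122 0.9999997513797031 tilt [-4.14489498e-04 -2.90173269e-04 -9.99999872e-01] F [-0.55681023 -1.02774764 -0.10785204] w 0.49609323093685825 j [ 0.29  0.16  1.89 -0.    1.09  1.75]
```

View pics/a_side.png

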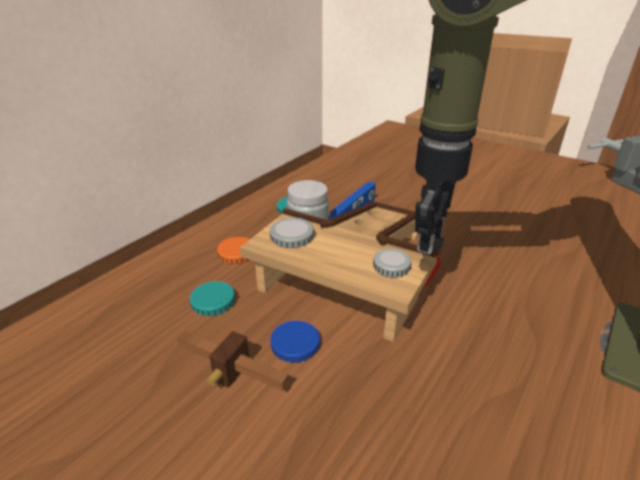

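The fingers stand clear at the left end of the shelf, beside the small lid at (392,262). I'll descend next.

```bash
python3 -m crank '0 0 0 0 0 25 .5; 0 0 0 0 0 45 .5; 0 0 0 0 0 55 .5; 0 0 0 0 0 60 .5; 0 0 0 0 0 60 .5; 0 0 0 0 0 60 .5'; python3 st.py b side scene
python3 - <<'E'
import cv2
a=cv2.imread('pics/b_side.png')[170:320,340:480];b=cv2.imread('pics/b_scene.png')[130:280,180:320]
cv2.imwrite('pics/b.png',cv2.hconcat([cv2.resize(a,(400,430)),cv2.resize(b,(400,430))]))
E
```

```text
clock: 2.85
tcp_pos: [0.3935, 0.1629, 0.1228]
eef_rot: [-0.0, 0.999, 0.054, 0.001]
force: [0.4, 0.5, -0.3]
width: 0.5
t 2.85 sorter -78.79220449978226 -164.4291257652139 z 122.80014912396717 toolx 0.00010398437698134624 0.9999994560119896 tilt [ 1.01133928e-03  2.99185922e-04 -9.99999444e-01] F [ 0.4231938   0.52976686 -0.30633438] w 0.5000021837557279 j [ 0.29  0.24  1.97 -0.    0.93  1.76]
```

View pics/b.png

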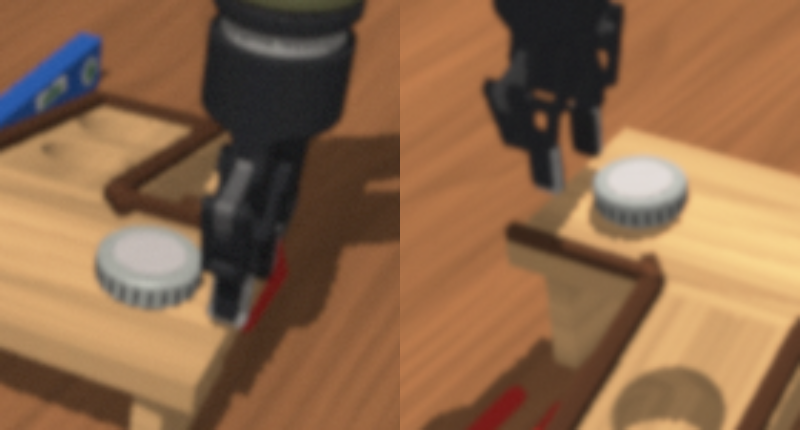

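```bash
python3 -m crank '0 0 0 8 0 2 .5; 0 0 0 14 0 4 .5; 0 0 0 19 0 4 .5; 0 0 0 24 0 4 .5; 0 0 0 29 0 4 .5; 0 0 0 34 0 4 .5; 0 0 0 39 0 4 .5; 0 0 0 44 0 4 .5; 0 0 0 49 0 4 .5; 0 0 0 54 0 4 .5; 0 0 0 59 0 4 .5; 0 0 0 64 0 4 .5; 0 0 0 69 0 4 .5; 0 0 0 73 0 4 .5; 0 0 0 75 0 4 .5; 0 0 0 76 0 4 .5'
cat > lid.py <<'E'
from h import *
import sys
O=np.array([.5655,.1025]);a=.109;ey=np.array([np.cos(a),np.sin(a)]);ex=np.array([ey[1],-ey[0]])
n=sys.argv[1];x,y=map(int,sys.argv[3:5])
w=cam(n);img=cams.get_image(n) if sys.argv[2]!='-' else None
cv2.imwrite(f'pics/{sys.argv[2]}.png',img)
hsv=cv2.cvtColor(img,cv2.COLOR_BGR2HSV);m=((hsv[...,1]<60)&(hsv[...,2]>90)).astype(np.uint8)
k,l,st,_=cv2.connectedComponentsWithStats(m,connectivity=4)
for i in range(1,k):
    if st[i,4]<600: continue
    ct=max(cv2.findContours((l==i).astype(np.uint8),0,1)[0],key=len)[:,0]
    P=ray(w,cv2.convexHull(ct)[:,0],.125);p,r=circ(P);d=p-O
    print(i,st[i],'sorter',d@ex*1e3,d@ey*1e3,'r',r*1e3,'resid',np.abs(np.linalg.norm(P-p,axis=1)-r).max()*1e3)
E
python3 st.py c; python3 lid.py wrist c 0 0
```

```text
clock: 4.55
tcp_pos: [0.4686, 0.171, 0.1183]
eef_rot: [0.0, 0.999, 0.054, -0.0]
force: [-0.7, -0.4, -0.3]
width: 0.498
t 4.55 sorter -78.65277618445091 -88.82828778529974 z 118.258903787939 toolx 0.00031431147549674734 0.9999999439642429 tilt [-1.13625895e-04 -2.10432327e-05 -9.99999993e-01] F [-0.6745484  -0.42770002 -0.30852169] w 0.4977711994020535 j [0.27 0.34 1.83 0.   0.98 1.73]
52 [  236   177   156   129 15754] sorter -78.19972282547383 -51.73348780621364 r 30.064120156595024 resid 6.345989626406277
```

View pics/c.png

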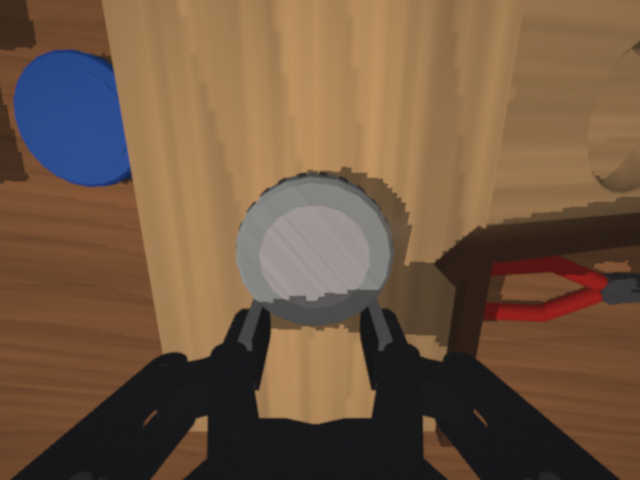

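The small lid is held in the cradle between the fingertips, at (315,250). I'll push on to the centre line.

```bash
python3 -m crank '0 0 0 3 0 0 .5; 0 0 0 8 0 0 .5; 0 0 0 13 0 0 .5; 0 0 0 18 0 0 .5; 0 0 0 23 0 0 .5; 0 0 0 28 0 0 .5; 0 0 0 33 0 0 .5; 0 0 0 38 0 0 .5; 0 0 0 43 0 0 .5; 0 0 0 47 0 0 .5; 0 0 0 49 0 0 .5; 0 0 0 50 0 0 .5; 0 0 0 51 0 0 .5; 0 0 0 51 0 0 .5'; python3 -m crank '0 0 0 -25 0 0 .5; 0 0 0 -40 0 -20 .5; 0 0 0 -40 0 -70 .5; 0 0 0 -40 0 -110 .5; 0 0 0 -40 0 -110 .5; 0 0 0 -40 0 -110 .5'; python3 st.py d; python3 lid.py wrist d 0 0
```

```text
clock: 6.0
tcp_pos: [0.5192, 0.1766, 0.1183]
eef_rot: [0.0, 0.999, 0.054, 0.0]
force: [-0.2, -0.9, -0.0]
width: 0.502
clock: 6.6
tcp_pos: [0.4799, 0.1724, 0.2295]
eef_rot: [-0.0, 0.999, 0.054, 0.002]
force: [-1.2, -0.5, -0.2]
width: 0.495
t 6.6 sorter -78.79378287503576 -77.45478887701326 z 229.49958487692072 toolx 0.00012422860833603434 0.9999948242419188 tilt [ 3.14431901e-03  8.21568731e-04 -9.99994719e-01] F [-1.21532677 -0.52191983 -0.23706113] w 0.4950792090004611 j [ 0.26  0.23  1.66 -0.    1.25  1.72]
1 [ 253    0  124   47 4205] sorter -78.73664934992212 95.42457242884154 r 40.29616146818362 resid 0.9031591763383334
11 [ 269   95   93   97 7064] sorter -78.17453712980826 -3.15097552747274 r 31.305298000051593 resid 0.2520713272833319
```

View pics/d.png

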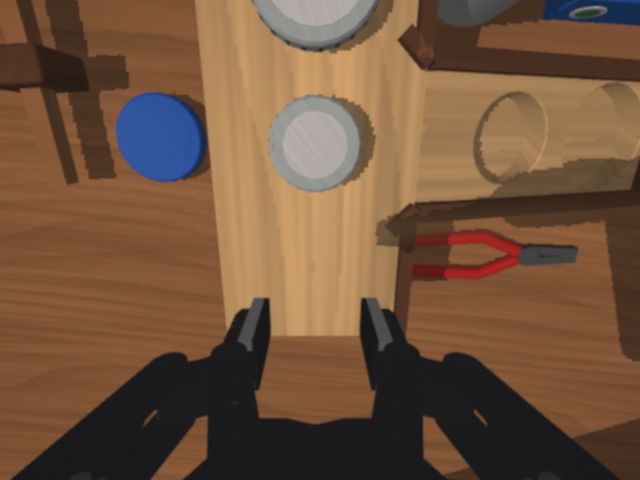

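The small lid is at (315,143) in line with the mouth (sorter y about -3 mm). The cradle will centre it while pushing.

```bash
python3 -m crank '0 0 -0.14 15 -12 0 .5; 0 0 -0.28 30 -24 0 .5; 0 0 -0.42 45 -36 0 .5; 0 0 -0.56 60 -48 0 .5; 0 0 -0.70 77 -61 0 .5; 0 0 -0.84 77 -61 0 .5; 0 0 -0.98 77 -61 10 .5; 0 0 -1.12 77 -61 20 .5; 0 0 -1.26 77 -61 30 .5; 0 0 -1.40 77 -61 40 .5; 0 0 -1.54 77 -61 50 .5; 0 0 -1.57 77 -61 60 .5; 0 0 -1.57 77 -61 70 .5; 0 0 -1.57 77 -61 70 .5; 0 0 -1.57 77 -61 70 .5'; python3 st.py e; python3 lid.py wrist e 0 0
```

```text
clock: 8.15
tcp_pos: [0.5487, 0.241, 0.1572]
eef_rot: [-0.001, 0.668, 0.744, -0.001]
force: [0.8, -0.4, -0.4]
width: 0.498
t 8.15 sorter -139.48726552059418 -1.643867726918143 z 157.19594393730168 toolx -0.9999984506672246 0.0016798060735671034 tilt [-2.15868284e-03 -7.61834404e-04 -9.99997380e-01] F [ 0.80892506 -0.37801069 -0.36215639] w 0.49753925687229567 j [0.34 0.41 1.57 0.   1.16 0.24]
111 [ 416  309  135  100 6609] sorter -84.17547279795176 92.60269977614655 r 43.550944086065854 resid 7.939771060910504
115 [ 276  323   82   90 5322] sorter -89.2209974494173 -3.102059468277739 r 29.192650424997925 resid 6.072048295723401
```

View pics/e.png

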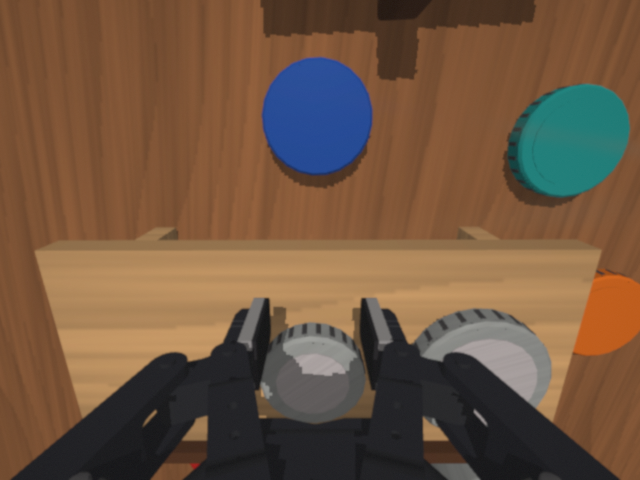

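```bash
python3 -m crank '0 0 0 0 2 20 .5; 0 0 0 0 2 32 .5; 0 0 0 0 2 38 .5; 0 0 0 0 2 39 .5; 0 0 0 -5 2 39 .5; 0 0 0 -15 2 39 .5; 0 0 0 -20 2 39 .5; 0 0 0 -25 2 39 .5; 0 0 0 -30 2 39 .5; 0 0 0 -35 2 39 .5; 0 0 0 -40 2 39 .5; 0 0 0 -45 2 39 .5; 0 0 0 -50 2 39 .5; 0 0 0 -55 2 39 .5; 0 0 0 -60 2 39 .5; 0 0 0 -65 2 39 .5; 0 0 0 -70 2 39 .5; 0 0 0 -74 2 39 .5; 0 0 0 -76 2 39 .5; 0 0 0 -76 2 39 .5'; python3 st.py f scene side;python3 - <<'E'
import cv2
a=cv2.imread('pics/f_side.png')[150:300,260:440];b=cv2.imread('pics/f_scene.png')[130:280,190:370]
cv2.imwrite('pics/f.png',cv2.hconcat([cv2.resize(a,(400,333)),cv2.resize(b,(400,333))]))
E
```

```text
clock: 10.2
tcp_pos: [0.5595, 0.1655, 0.1192]
eef_rot: [0.0, 0.668, 0.744, -0.0]
force: [-0.1, 0.0, 0.5]
width: 0.502
t 10.2 sorter -63.27022551317912 0.8580354456244754 z 119.24648671134761 toolx -0.9999990386605375 0.0013751871386450836 tilt [-1.46036251e-04 -1.94401955e-04 -9.99999970e-01] F [-0.13200609  0.02794898  0.45948273] w 0.5017519842187536 j [ 0.22  0.43  1.65 -0.    1.06  0.11]
```

View pics/f.png

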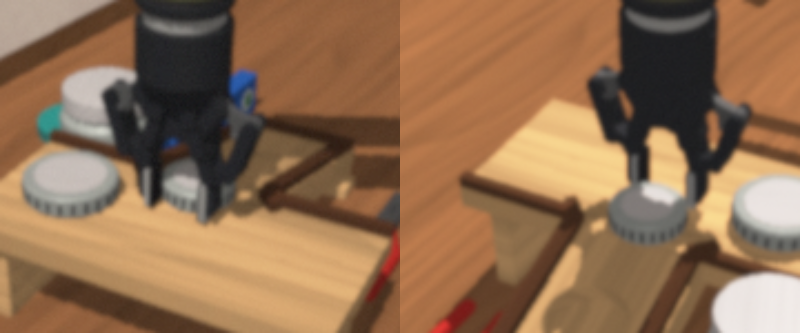

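The small lid is cradled at the mouth, centred between the lip corners, so I'll tip it slowly.

```bash
python3 -m crank '0 0 0 -3 -1 0 .5; 0 0 0 -7 -1 0 .5; 0 0 0 -11 -1 0 .5; 0 0 0 -15 -1 0 .5; 0 0 0 -18 -1 0 .5; 0 0 0 -21 -1 0 .5; 0 0 0 -24 -1 0 .5; 0 0 0 -26 -1 0 .5; 0 0 0 -28 -1 0 .5; 0 0 0 -30 -1 0 .5; 0 0 0 -31 -1 0 .5; 0 0 0 -32 -1 0 .5; 0 0 0 -32 -1 0 .5'; python3 st.py g scene;python3 - <<'E'
import cv2
b=cv2.imread('pics/g_scene.png')[130:380,180:380]
cv2.imwrite('pics/g.png',cv2.resize(b,(480,600)))
E
```

```text
clock: 11.6
tcp_pos: [0.5619, 0.1338, 0.1193]
eef_rot: [0.0, 0.668, 0.744, -0.0]
force: [-0.8, -0.1, -0.1]
width: 0.503
t 11.6 sorter -31.523577894908833 -0.12653628635516018 z 119.30829554711609 toolx -0.9999994878017104 0.001000505443546487 tilt [ 3.46456346e-05 -1.50061981e-04 -9.99999988e-01] F [-0.81118189 -0.07681019 -0.13319212] w 0.502561531067654 j [ 0.16  0.43  1.66 -0.    1.05  0.05]
```

View pics/g.png

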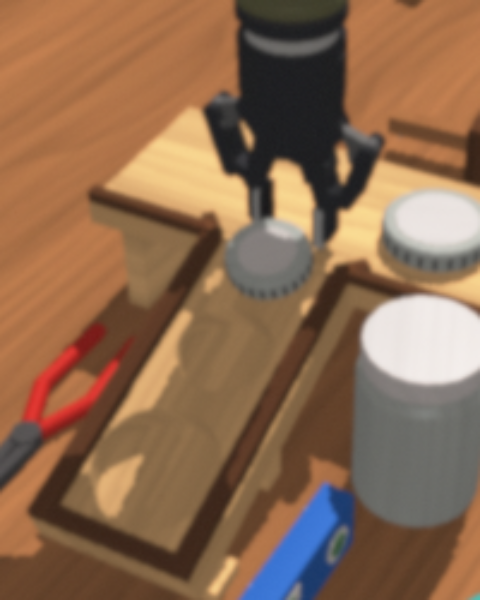

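Tipping has begun. I'll wait a little, then retreat.

```bash
python3 -m crank '0 0 0 -1 0 0 .5; 0 0 0 -2 0 0 .5; 0 0 0 -3 0 0 .5; 0 0 0 -3 0 0 .5; 0 0 0 -3 0 0 .5; 0 0 0 -3 0 0 .5; 0 0 0 -3 0 0 .5; 0 0 0 -3 0 0 .5'; python3 st.py i scene;python3 - <<'E'
import cv2
b=cv2.imread('pics/i_scene.png')[130:380,180:380]
cv2.imwrite('pics/i.png',cv2.resize(b,(480,600)))
E
```

```text
clock: 12.45
tcp_pos: [0.5622, 0.131, 0.1193]
eef_rot: [-0.0, 0.668, 0.744, 0.0]
force: [-0.4, -0.4, 0.1]
width: 0.5
t 12.45 sorter -28.69921726520419 -0.13746375743431713 z 119.32276910795295 toolx -0.999999563068296 0.0009347871063779617 tilt [-1.07569834e-06  5.94220717e-06 -1.00000000e+00] F [-0.37554129 -0.40079759  0.07767121] w 0.5002270693368276 j [0.16 0.43 1.66 0.   1.05 0.05]
```

View pics/i.png

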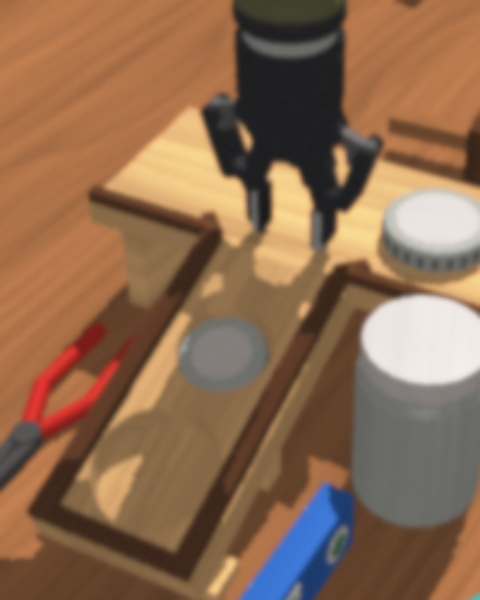

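The small lid sits flush in the small hole. Now for the large lid: I'll retreat up and approach it from the +y side.

```bash
python3 -m crank '0 0 0 15 0 -10 .5; 0 0 -0.1 25 0 -40 .5; 0 0 -0.24 35 10 -62 .6; 0 0 -0.38 49 40 -62 .6; 0 0 -0.52 49 70 -62 .6; 0 0 -0.66 49 100 -62 .6; 0 0 -0.80 49 130 -62 .6; 0 0 -0.94 49 150 -62 .6; 0 0 -1.08 49 164 -62 .6; 0 0 -1.22 49 164 -62 .6; 0 0 -1.36 49 164 -62 .6; 0 0 -1.50 49 164 -62 .6; 0 0 -1.57 49 164 -62 .6; 0 0 -1.57 49 164 -62 .6; 0 0 -1.57 49 164 -62 .6'; python3 st.py k;  python3 lid.py wrist k 0 0
```

```text
clock: 14.0
tcp_pos: [0.7199, 0.1983, 0.1818]
eef_rot: [0.0, -0.053, 0.999, 0.0]
force: [0.2, -0.7, -0.5]
width: 0.599
t 14.0 sorter -78.4545032186695 163.92802464047725 z 181.82908875430584 toolx -0.0030129899688139967 -0.9999953582168912 tilt [ 4.16894154e-04  3.65783753e-04 -9.99999846e-01] F [ 0.18410181 -0.69657803 -0.46659927] w 0.5993063530158409 j [ 0.21  0.59  1.18  0.    1.37 -1.46]
1 [  11    0   84   47 2937] sorter 46.532046881100754 21.39608720617094 r 19.523350467469584 resid 0.570812092128805
39 [  240    81   151   155 18347] sorter -77.86368867308592 97.80155720344732 r 41.11759710935407 resid 0.24754383325752832
41 [    0   160   182   159 22275] sorter 54.512615771734914 141.5131684529007 r 53.55234093890572 resid 12.361028066139665
180 [   0  415   72   38 1955] sorter 127.06941733186139 286.6715936762966 r 25.199953339905058 resid 9.988592180459579
181 [ 156  429   45   37 1191] sorter 23.76016143237683 303.91608452087854 r 20.242443521795316 resid 4.4478647051553395
182 [ 429  449   59   31 1239] sorter -184.48669098043013 323.1895467639228 r 20.81327539627045 resid 8.256447470176493
```

View pics/k.png

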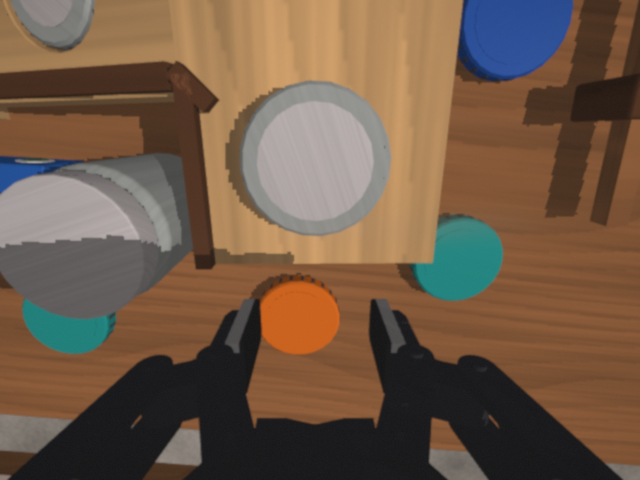

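The large lid is at (315,158), in line with the fingers. The canister at (90,240) is well clear of the path.

```bash
python3 -m crank '0 0 0 0 0 25 .6; 0 0 0 0 0 45 .6; 0 0 0 0 0 57 .6; 0 0 0 0 0 62 .6; 0 0 0 6 0 62 .6; 0 0 0 14 0 62 .6; 0 0 0 19 0 62 .6; 0 0 0 24 0 62 .6; 0 0 0 29 0 62 .6; 0 0 0 34 0 62 .6; 0 0 0 39 0 62 .6; 0 0 0 44 0 62 .6; 0 0 0 49 0 62 .6; 0 0 0 54 0 62 .6; 0 0 0 59 0 62 .6; 0 0 0 64 0 62 .6; 0 0 0 69 0 62 .6; 0 0 0 73 0 62 .6; 0 0 0 75 0 62 .6; 0 0 0 76 0 62 .6'; python3 st.py l;  python3 lid.py wrist l 0 0
```

```text
clock: 16.05
tcp_pos: [0.6442, 0.1892, 0.1193]
eef_rot: [-0.0, -0.054, 0.999, -0.0]
force: [-0.4, -0.3, -0.2]
width: 0.604
t 16.05 sorter -77.64375054882505 87.61960157258642 z 119.27806973658892 toolx -0.0017397342407897863 -0.9999984743663958 tilt [-1.51841888e-04 -5.45665774e-05 -9.99999987e-01] F [-0.35782827 -0.33548985 -0.16335142] w 0.6036803500798326 j [ 0.22  0.54  1.44 -0.    1.16 -1.46]
1 [   0   54   47  131 4697] sorter 40.901407349992056 0.29116351245525485 r 24.09153128212669 resid 1.7689698089552452
21 [  212   122   209   190 31688] sorter -77.18639580611556 42.38754336052929 r 40.44339086724095 resid 6.782160319840871
83 [   0  439   47   41 1120] sorter 68.72436763628778 162.8656058097704 r 16.846631166452042 resid 7.725419947711305
```

View pics/l.png

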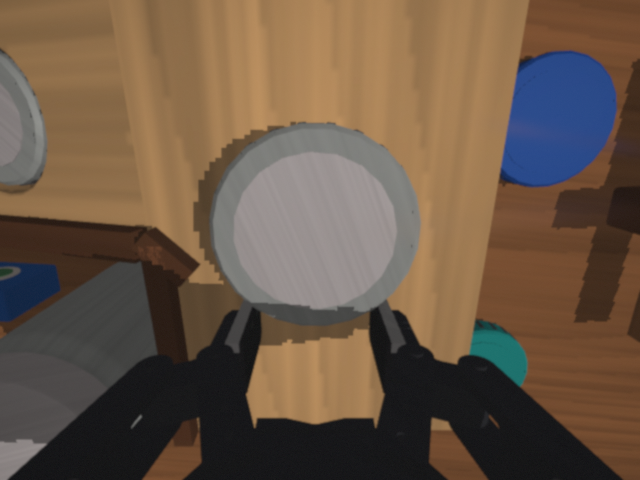

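The large lid is cradled. Another 42 mm brings it to the centre line.

```bash
python3 -m crank '0 0 0 3 0 0 .6; 0 0 0 8 0 0 .6; 0 0 0 13 0 0 .6; 0 0 0 18 0 0 .6; 0 0 0 23 0 0 .6; 0 0 0 28 0 0 .6; 0 0 0 33 0 0 .6; 0 0 0 37 0 0 .6; 0 0 0 40 0 0 .6; 0 0 0 41 0 0 .6; 0 0 0 42 0 0 .6; 0 0 0 42 0 0 .6'; python3 -m crank '0 0 0 -25 0 0 .6; 0 0 0 -40 0 -20 .6; 0 0 0 -40 0 -70 .6; 0 0 0 -40 0 -110 .6; 0 0 0 -40 0 -110 .6; 0 0 0 -40 0 -110 .6'; python3 st.py m; python3 lid.py wrist m 0 0
```

```text
clock: 17.3
tcp_pos: [0.6026, 0.1847, 0.1193]
eef_rot: [-0.0, -0.054, 0.999, 0.0]
force: [0.9, 0.7, -0.7]
width: 0.602
clock: 17.9
tcp_pos: [0.6432, 0.1892, 0.2308]
eef_rot: [0.001, -0.054, 0.999, 0.0]
force: [-0.4, -0.4, -0.9]
width: 0.598
t 17.9 sorter -77.70009709081015 86.61960290420892 z 230.81158072174694 toolx -0.0018169712548730824 -0.9999940140065714 tilt [ 2.89131749e-03  6.53004224e-04 -9.99995607e-01] F [-0.37648025 -0.35371521 -0.89903439] w 0.5982235540729659 j [ 0.22  0.45  1.31 -0.    1.38 -1.45]
1 [  253    59   124   131 12792] sorter -76.92072968409092 1.833799501411373 r 41.206963572562785 resid 0.345764112637488
4 [  87   81   70   85 4512] sorter 51.446744687965115 -0.6062924643961252 r 24.691756803377096 resid 2.344213888714603
36 [  80  257  135  112 9892] sorter 56.79157315187841 143.0106956404786 r 52.915909751450805 resid 15.868425817770607
125 [   0  425   62   29 1262] sorter 189.05378531885228 270.55548479580045 r 26.091074002103362 resid 13.83245296553052
126 [155 438  46  28 960] sorter 52.07232207712347 291.7348203355469 r 21.694849760559645 resid 6.362250025508942
127 [429 460  59  20 791] sorter -212.00814816951234 318.3418026084112 r 25.891289884670524 resid 16.189075469027856
```

View pics/m.png

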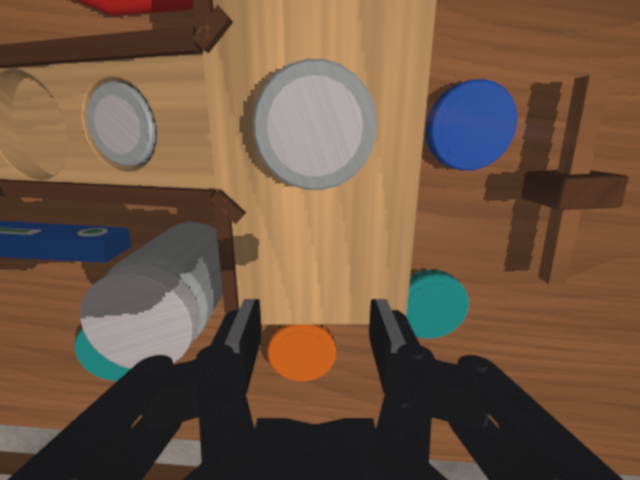

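The large lid is at (315,123), within 2 mm of the centre line, and the small lid is seated at (121,123). I'll go behind the large lid.

```bash
python3 -m crank '0 0 0.14 15 12 0 .6; 0 0 0.28 30 24 0 .6; 0 0 0.42 45 36 0 .6; 0 0 0.56 60 48 0 .6; 0 0 0.70 75 60 0 .6; 0 0 0.84 87 69 0 .6; 0 0 0.98 87 69 10 .6; 0 0 1.12 87 69 20 .6; 0 0 1.26 87 69 30 .6; 0 0 1.40 87 69 40 .6; 0 0 1.54 87 69 50 .6; 0 0 1.57 87 69 60 .6; 0 0 1.57 87 69 71 .6; 0 0 1.57 87 69 71 .6; 0 0 1.57 87 69 71 .6'; python3 st.py n
```

```text
clock: 19.45
tcp_pos: [0.5482, 0.2482, 0.1576]
eef_rot: [-0.0, 0.667, 0.745, -0.001]
force: [0.7, -0.4, 0.8]
width: 0.598
t 19.45 sorter -146.7096923269603 -1.3320770166765217 z 157.59826761585376 toolx -0.9999998251718594 -0.0004656904773494595 tilt [-1.42217103e-03 -5.22899315e-04 -9.99998852e-01] F [ 0.67954467 -0.37714371  0.81180434] w 0.598442945814596 j [0.35 0.42 1.56 0.   1.16 0.25]
```

```bash
python3 -m crank '0 0 0 0 1 20 .6; 0 0 0 0 1 32 .6; 0 0 0 0 1 37 .6; 0 0 0 0 1 38 .6; 0 0 0 -6 1 38 .6; 0 0 0 -15 1 38 .6; 0 0 0 -20 1 38 .6; 0 0 0 -25 1 38 .6; 0 0 0 -30 1 38 .6; 0 0 0 -35 1 38 .6; 0 0 0 -40 1 38 .6; 0 0 0 -45 1 38 .6; 0 0 0 -50 1 38 .6; 0 0 0 -55 1 38 .6; 0 0 0 -60 1 38 .6; 0 0 0 -65 1 38 .6; 0 0 0 -68 1 38 .6; 0 0 0 -70 1 38 .6; 0 0 0 -70 1 38 .6'; python3 st.py o scene side;python3 - <<'E'
import cv2
a=cv2.imread('pics/o_side.png')[150:300,260:440];b=cv2.imread('pics/o_scene.png')[130:280,190:370]
cv2.imwrite('pics/o.png',cv2.hconcat([cv2.resize(a,(400,333)),cv2.resize(b,(400,333))]))
E
```

```text
clock: 21.35
tcp_pos: [0.5571, 0.1784, 0.1202]
eef_rot: [0.0, 0.668, 0.744, -0.0]
force: [-0.6, 0.8, -0.0]
width: 0.599
t 21.35 sorter -76.37692656375451 -0.09801277444642799 z 120.21711684186909 toolx -0.9999991666247339 0.0012517793723253094 tilt [-1.96968752e-04 -3.39056845e-04 -9.99999923e-01] F [-0.5510853   0.78818121 -0.04338157] w 0.5991691919011797 j [ 0.24  0.44  1.64 -0.    1.06  0.13]
```

View pics/o.png

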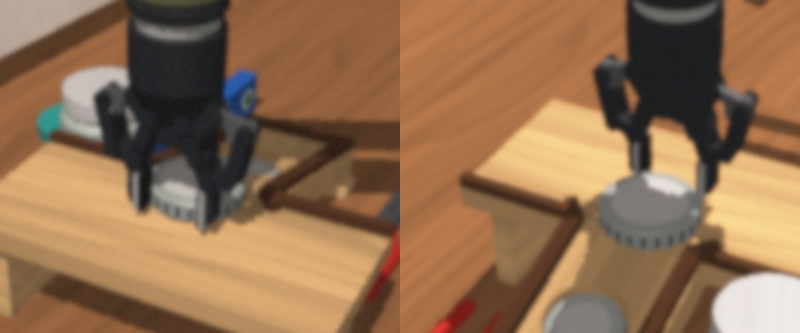

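The large lid is in the mouth and centred, with its front edge over the ramp. I'll push slowly.

```bash
python3 -m crank '0 0 0 -3 0 0 .6; 0 0 0 -7 0 0 .6; 0 0 0 -11 0 0 .6; 0 0 0 -15 0 0 .6; 0 0 0 -18 0 0 .6; 0 0 0 -21 0 0 .6; 0 0 0 -24 0 0 .6; 0 0 0 -27 0 0 .6; 0 0 0 -29 0 0 .6; 0 0 0 -31 0 0 .6; 0 0 0 -33 0 0 .6; 0 0 0 -35 0 0 .6; 0 0 0 -36 0 0 .6; 0 0 0 -36 0 0 .6; 0 0 0 -36 0 0 .6; 0 0 0 -36 0 0 .6; 0 0 0 -36 0 0 .6; 0 0 0 -36 0 0 .6'; python3 st.py p scene;python3 - <<'E'
import cv2
b=cv2.imread('pics/p_scene.png')[130:380,180:380]
cv2.imwrite('pics/p.png',cv2.resize(b,(480,600)))
E
```

```text
clock: 23.25
tcp_pos: [0.5609, 0.143, 0.1202]
eef_rot: [-0.0, 0.668, 0.744, -0.0]
force: [-0.2, -0.3, 0.1]
width: 0.599
t 23.25 sorter -40.79732093695607 -0.13246959567625555 z 120.24000831030918 toolx -0.999999565374204 0.000930337968718325 tilt [-1.57209205e-04 -7.84276922e-05 -9.99999985e-01] F [-0.22625761 -0.2837271   0.10217118] w 0.598661125173071 j [ 0.18  0.43  1.66 -0.    1.06  0.07]
```

View pics/p.png

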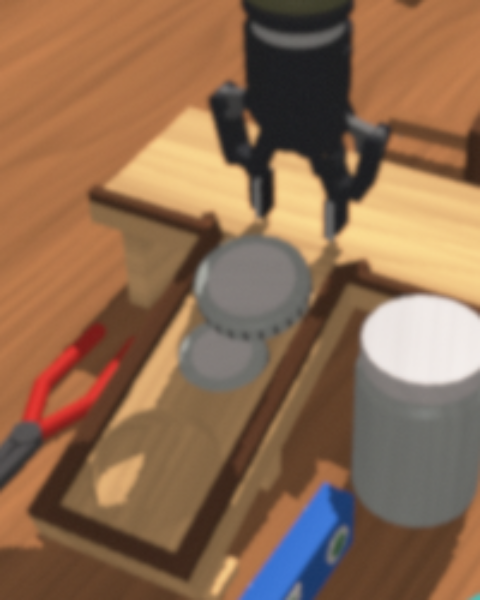

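It's tipping and sliding. I'll wait, then retreat.

```bash
python3 -m crank '0 0 0 0 0 0 .6; 0 0 0 0 0 0 .6; 0 0 0 0 0 0 .6; 0 0 0 0 0 0 .6; 0 0 0 0 0 0 .6; 0 0 0 0 0 0 .6; 0 0 0 0 0 0 .6; 0 0 0 0 0 0 .6; 0 0 0 10 0 0 .6; 0 0 0 20 0 -10 .6; 0 0 0 20 0 -45 .6; 0 0 0 20 0 -90 .6; 0 0 0 0 0 -130 .6; 0 0 0 -20 0 -140 .6; 0 0 0 -50 0 -140 .6; 0 0 0 -50 0 -140 .6; 0 0 0 -50 0 -140 .6'; python3 st.py q scene wrist;python3 - <<'E'
import cv2
b=cv2.imread('pics/q_scene.png')[130:380,180:380]
cv2.imwrite('pics/q.png',cv2.resize(b,(480,600)))
E
```

```text
clock: 25.0
tcp_pos: [0.5663, 0.0938, 0.261]
eef_rot: [-0.0, 0.668, 0.744, 0.0]
force: [0.7, -0.1, -0.3]
width: 0.599
t 25.0 sorter 8.694308782567246 -0.17187267058339611 z 260.9518935938152 toolx -0.9999980562345072 0.0018027395982058046 tilt [ 5.07647651e-04  8.57772228e-04 -9.99999503e-01] F [ 0.69416658 -0.11431054 -0.3268032 ] w 0.5994959857485842 j [ 0.09  0.29  1.48  0.    1.37 -0.02]
```

View pics/q.png

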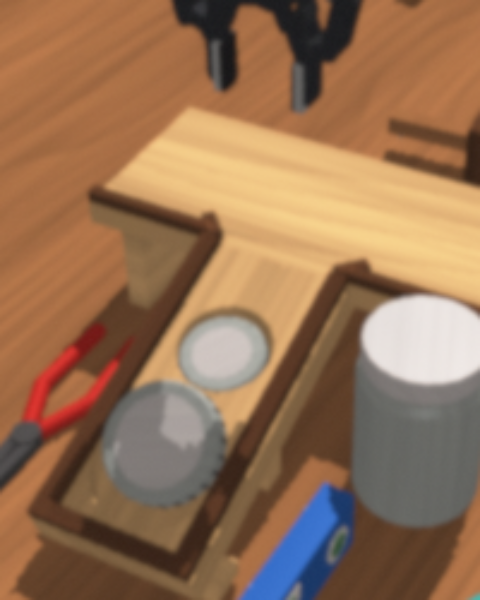

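View pics/q_wrist.png

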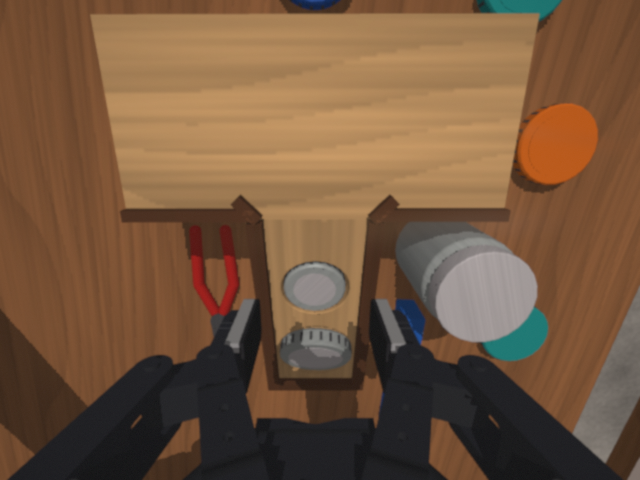

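```bash
python3 -m crank '0 0 0 60 0 0 .6; 0 0 0 110 0 0 .6; 0 0 0 120 0 0 .6; 0 0 0 120 0 0 .6; 0 0 0 120 0 0 .6; 0 0 0 120 0 0 .6;0 0 0 120 0 0 .6;0 0 0 120 0 0 .6;0 0 0 120 0 0 .6'; python3 st.py r scene side;python3 - <<'E'
import cv2
b=cv2.imread('pics/r_scene.png')[220:380,190:350]
a=cv2.imread('pics/r_side.png')[170:270,300:460]
cv2.imwrite('pics/r.png',cv2.hconcat([cv2.resize(b,(400,400),interpolation=2),cv2.resize(a,(400,400),interpolation=2)]))
E
```

```text
clock: 26.0
tcp_pos: [0.5536, 0.2118, 0.2604]
eef_rot: [0.0, 0.668, 0.744, 0.0]
force: [0.3, -0.9, -0.1]
width: 0.596
t 26.0 sorter -109.9770097403174 0.10078298943956811 z 260.38322004091975 toolx -0.9999973438714986 0.002304704258095801 tilt [ 3.08653916e-05 -2.10864343e-05 -9.99999999e-01] F [ 0.2703096  -0.86532912 -0.09617757] w 0.5963126328148648 j [ 0.29  0.32  1.44 -0.    1.38  0.19]
```

View pics/r.png

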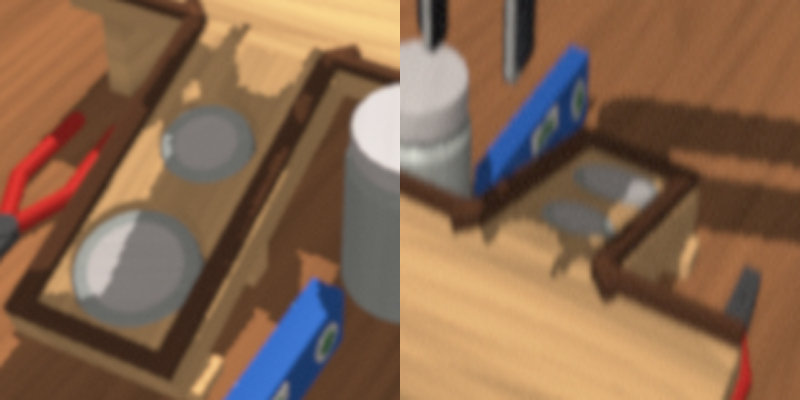

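The large lid has now settled into its hole. As a check, I'll compare both lid outlines with the seated height.

```bash
python3 -m crank '0 0 0 0 0 0 .6; 0 0 0 -50 0 0 .6; 0 0 0 -100 0 0 .6; 0 0 0 -130 0 -20 .6; 0 0 0 -130 0 -20 .6;0 0 0 -130 0 -20 .6'
python3 - <<'E'
from h import *
O=np.array([.5655,.1025]);a=.109;ey=np.array([np.cos(a),np.sin(a),0]);exh=np.array([ey[1],-ey[0],0])
t=.28;ux=exh*np.cos(t)-np.array([0,0,np.sin(t)]);uz=exh*np.sin(t)+np.array([0,0,np.cos(t)])
o=np.array([*O,.105]);th=np.linspace(0,6.28,60)
for n in('scene','wrist'):
    c=cam(n);im=cams.get_image(n).copy();cv2.imwrite(f'pics/t_{n}.png',im)
    for s,r in((.082,.032),(.182,.042)):
        P=o+ux*s-uz*.002+r*(np.outer(np.cos(th),ux)+np.outer(np.sin(th),ey))
        cv2.polylines(im,[np.round(proj(c,P)*8).astype(np.int32)],True,(0,0,255),1,cv2.LINE_AA,3)
    cv2.imwrite(f'pics/u_{n}.png',im)
a=cv2.imread('pics/u_scene.png')[220:380,190:350];b=cv2.imread('pics/u_wrist.png')[200:440,200:440]
cv2.imwrite('pics/u.png',cv2.hconcat([cv2.resize(a,(400,400),interpolation=2),cv2.resize(b,(400,400),interpolation=2)]))
E
python3 st.py v
```

```text
clock: 26.7
tcp_pos: [0.5679, 0.083, 0.2808]
eef_rot: [0.0, 0.669, 0.744, 0.001]
force: [-0.5, -0.4, 0.5]
width: 0.598
t 26.8 sorter 18.363064561530837 -0.4642617956718088 z 279.8822375381762 toolx -0.9999995272240653 0.000606442703028628 tilt [-8.30891245e-04  6.74187160e-04 -9.99999428e-01] F [-0.38229063  0.61071176 -0.27425915] w 0.6003363007827486 j [ 0.07  0.28  1.45  0.    1.41 -0.04]
```

View pics/u.png

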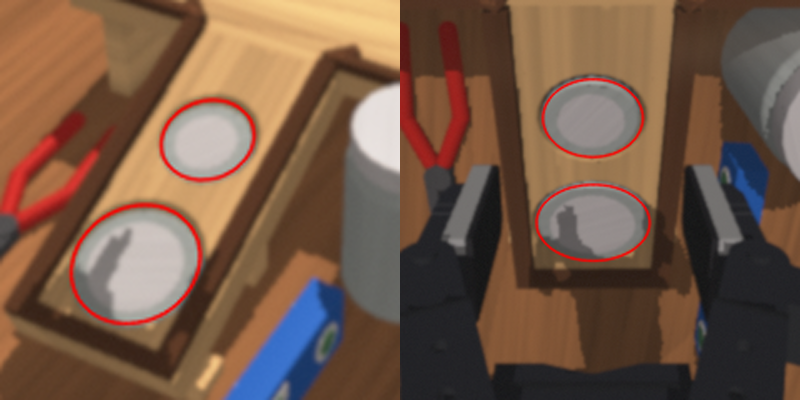

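View pics/t_wrist.png

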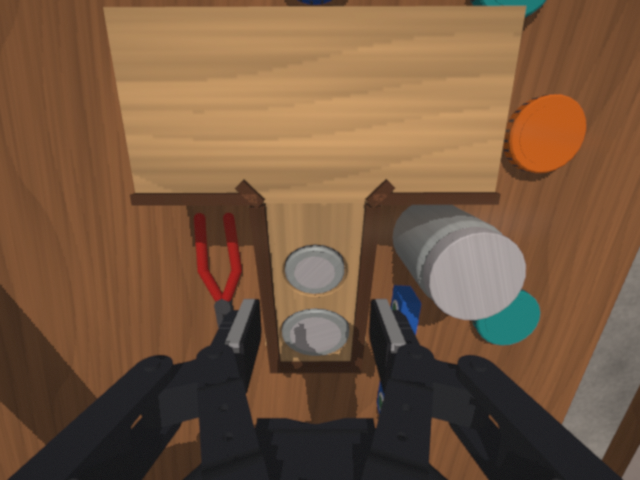

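Both outlines match the flat, seated position in two views, the canister, level and pliers look unmoved, and the arm is clear, so I'm handing in.

```bash
python3 -c "
from bench import ticket;print(ticket.job_done())"
```

```text
the job is handed in; nothing more can be done
None
```

Both lids are sorted: the small lid lies in the small hole and the large lid in the large hole. I slid each one along the shelf between the half-open fingertips, without gripping, and tipped it slowly over the mouth, small lid first. I handed in at about 27 s on the robot's clock.

- **Seating:** in the last scene and wrist pictures, both lid outlines match the circles drawn for lids lying flat at full depth. The check comes from the pictures only; I did not probe the lids.
- **Large lid:** just after its drop it still looked tilted in its hole, but a second later it had settled by itself.
- **Bystanders:** I never touched the canister, level or pliers, and they looked unmoved in the last pictures. The gauge was out of view in the final picture, but the arm never went near it.
- **Forces:** no reading taken at the end of a move was above about 2 N.
- **Position disagreement:** my first lid positions from the side and scene cameras differed by about 1.5 cm, because their colour masks included the lids' sides. I used the close wrist view instead.

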